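# Hinge the splash-door leaf onto its jamb

## Task

Swing both flaps of the small carton outward, well past upright so they stay open, then lift out the white and lilac hinge leaf. Bring it upright, knuckles down, onto the lilac jamb block so that its two knuckles sit fully down in the gaps between the jamb's three knuckles and all the pin holes line up, and finish while still gripping it upright there, ready for a colleague to push the pin through. Leave the pin and everything else on the bench and in the carton where it is.

Things in the scene. Friction and masses are not known exactly. Their poses are not given: they have to be found in the camera images.
- carton: Brown carton fixed to the bench, 188 (x) by 168 (y) by 110 mm high, walls 4 mm, with a flap on its +y and on its -y side. Origin: centre of its underside, z up. The leaf stands at its centre on foam ledges 30 mm above the bench, between two white foam cheeks along y (22 mm apart, tops 50 mm above the bench), and lifts straight out.
- flap_left (a joint): Flap on the carton's +y wall: 4 mm card, 180 mm wide, 60 mm long. 0 = closed flat, 1.57 = upright, 2.7 = folded out and down. Starts ajar (0.8 to 1.15), stays where it is left (crease friction 0.02 N m). The free edges start over 75 mm apart: a fingertip let down between them to below the edge and moved outward and upward pushes a flap over; a level push at a low flap can jam on friction.
- flap_right (a joint): The same flap on the carton's -y wall; 0 = closed flat, 1.57 = upright, 2.7 = folded outward and down. Starts ajar (0.8 to 1.15).
- flap_left_edge (a point): Middle of the free edge of the left (+y) flap.
- flap_right_edge (a point): Middle of the free edge of the right (-y) flap.
- flap_left_hinge (a point): Middle of the hinge line of the left flap, on the carton's +y wall (82 mm from the carton's centre), 111 mm above the bench.
- flap_right_hinge (a point): Middle of the hinge line of the right flap, on the carton's -y wall, 111 mm above the bench.
- leaf: Loose hinge leaf, about 0.2 kg, upright in the carton, y along the carton's y. Origin on the pin-hole axis midway between its two steel knuckles (18 mm diameter, 20 mm long, centred at y = -25 and 25 mm, 8 mm dark bores); y along the holes, z up, x across. White plate 120 mm long (y), 12 mm thick, z = 13 to 51 mm, lilac rail above. Looks and works the same turned half round.
- leaf_grip (a point): Middle of the leaf's lilac grip rail, 63 mm above the leaf's origin. The rail is 120 mm long (y), 14 mm thick (x), 24 mm high, its top 75 mm above the leaf's origin. In the carton the leaf's origin is 17 mm, this point 80 mm and the top 92 mm above the bench.
- jamb: Lilac block fixed to the bench, 70 (x) by 140 (y) by 52 mm high, three steel knuckles 18 mm in diameter along y: one from y = -12 to 12 mm, two from 38 to 60 mm either side, leaving two 26 mm gaps centred at y = -25 and 25 mm. Origin: centre of its underside, z up.
- jamb_axis (a point): Point on the pin-hole axis of the jamb at the middle of the middle knuckle, 50 mm above the bench, straight above the jamb's origin; y along the hole axis. The leaf's origin belongs here. Below it runs a flared channel, 31 mm wide at the top, 20 mm at its flat floor 41 mm above the bench: a leaf knuckle on the floor is at the right height. A leaf let go here falls over, so it must stay gripped.
- pin: Steel hinge pin, 8 mm in diameter, 136 mm long with a square 12 mm head, lying on the bench at the robot's side of the jamb. Not to be moved. Origin on the bench under its middle.
- seal: Black rubber ring, 36 mm across, 10 mm high, lying in the carton in the corner beside the foam. Not to be moved.
- screwdriver: Red screwdriver lying on the bench between the carton and the jamb. Not to be moved.
- reagent: Amber reagent bottle, 70 mm in diameter, 170 mm high, at the far side. Not to be moved.
- beaker: Glass beaker, 72 mm in diameter, 90 mm high, on the purple mat to the right. Not to be moved.
- flask: Green glass conical flask, 82 mm wide, 124 mm high, at the far side. Not to be moved.
- jar: Clear jar with a white cap, 64 mm in diameter, 80 mm high, to the left. Not to be moved.
There are look-alikes about, which are no part of the job. There is more than one size of the jamb; the job needs the larger. What is shaped like the leaf but orange is not meant.

How it is judged:
By the outcome, as a careful person would: the job done as asked, in the order asked, and still so for the second after the job is handed in, while the arm keeps its last pose, push and grip.
It also fails if it takes over 66 s, if anything falls off the work surface, if the arm or the gripper's body presses on something with over 40 N, if the wrist force passes 120 N, or if a joint passes its speed limit or range.

## Robot

A 7-joint arm with a two-finger parallel gripper is mounted at the origin on the work surface. World frame = base frame: x ahead of the robot, y to its left, z up, the work surface at z = 0. Lengths are in mm, angles in rad, forces in N, time in s.
With the tool pointing down it reaches from about 425 to 1025 mm from the base axis. Payload 9.4 kg.
Tool frame: the origin (TCP) lies midway between the tips of the shut fingers; the grasp point (between the pads) lies 19 mm behind it (grasp_offset is the distance from the TCP to the grasp point, in mm); z points along the fingers, y is the line along which they close (so a half turn about z gives the same grasp; the last joint's range is limited). The gripper opens to 85 mm and grips with 20 to 120 N. Pads are 22 mm wide; open, the fingers measure 114 mm over their backs; the gripper's body (76 mm by 85 mm) begins 54 mm behind the grasp point. The pads swing forward as they close: fully open they stand 13 mm farther back than shut.
Start: joints at [1.047, 0.599, -0.003, 1.599, 0.002, 0.943, -0.08], TCP at [313.25, -653.834, 231.275] pointing down, gripper open.
Joint ranges: [-2.57, 2.57], [-0.35, 1.97], [-1.29, 1.29], [0.11, 2.56], [-1.05, 4.19], [0.11, 1.86], [-2.63, 2.63]. Speed limits (rad/s): [2.22, 2.22, 3.01, 3.01, 3.14, 3.14, 3.14].

## Interface

Orientations are given as a unit quaternion [x, y, z, w].
In Python, from station import * gives the robot as it stands.
- The arm moves only by the tool jog_arm, never from a script. Its argument "steps" is text: rows parted by semicolons, each of 6 numbers parted by spaces: the shift along the tool's x, y, z in mm, then the turn, a rotation vector about the tool's x, y, z in rad. A call has 1 to 12 rows; each row is the pose to reach, as a shift and turn from the pose commanded when the call began, along the tool's axes at that moment; what a row does not reach only later rows make up. A row lasts 1/12 s, in which the tool goes at most 41.7 mm and 7.16 degrees, less where a joint would pass 70% of its speed; a pose out of reach is approached as far as the arm can. A call with a gripper value outside its range is refused whole. "gripper" is the opening, from 0 (shut) to 1 (fully open), set as the call begins (left out, the last holds). The fingers move at their own pace and stop on an object; the grip force is fixed at half the most. Time passes only in rows, so rows that repeat a pose let the fingers close. It gives the time, the measured TCP pose, the force, the opening and the grip force at its end, in the units of the state.
- get_state(): the state, without advancing time (a new reading comes with each control period).
- read_camera(name): name is "scene" or "top"; returns the picture (420x560x3 uint8, red, green, blue); there is no depth.
- calibration(name): a dict with "fx", "fy", "cx", "cy" (pixels), "camera_from_world" (4x4, takes a point from world to camera coordinates). Camera axes: x right, y up, looking along -z (the intrinsics and any distortion apply to the point x, -y, -z); pixel columns grow to the right and rows downward; lengths in mm; the calibration is good to about 2 mm. A picture is of the moment at which its call begins. calibration takes no time and is no camera call.
- sign_off(): hands the job in; it is judged then, once.
The state is a dict: "clock": time; "joints": joint angles; "qvel": joint speeds; "tau": joint torques, N m; "position": TCP position; "ee_rot": TCP orientation; "wrist_force": force on the tool from outside, world axes, zero at the start; "moment": the same for the moment, N m; "opening": finger opening in mm; "grasp_force": force on a finger pad.
Only numpy, scipy, OpenCV 4.12 (cv2) and the standard library are available. Lean on these libraries where they do the work, as an engineer would, in place of code of your own. Each camera call takes 0.05 s, during which the arm holds its last target. There are 200 camera calls.

## Working session

There is one attempt and no reset: what is moved stays moved. The work goes in short steps, Python scripts to look and compute and a tool call to move; the robot and the scene stay as the last step left them, time stands still between calls to the robot, and variables do not carry over. Pictures are saved under pics/ and viewed, at most 10 in all, crops included, and the job is handed in when it is done.

Besides the shell and the picture viewer there is one more tool, called after ">>>" in YAML: its name, and indented under it one key for each argument. jog_arm: Moves the arm, as the interface text tells. Its arguments: {"type":"object","properties":{"steps":{"type":"string"},"gripper":{"type":"number"}},"required":["steps"]}

```bash
ls; mkdir -p pics; python3 - <<'E'
from station import *
import cv2,numpy as np
for n in("scene","top"):
    i=read_camera(n);cv2.imwrite(f"pics/{n}0.png",i[:,:,::-1])
    c=calibration(n);print(n,{k:(np.round(v,3).tolist() if k=="camera_from_world" else v) for k,v in c.items()})
print(get_state())
E
```

```text
pics
scene {'fx': 479.34103233053185, 'fy': 479.34103233053185, 'cx': 275.6887670591213, 'cy': 207.37078629175375, 'camera_from_world': [[0.124, 0.992, 0.01, -65.007], [-0.76, 0.089, 0.644, 399.317], [0.638, -0.087, 0.765, -1825.961], [0.0, 0.0, 0.0, 1.0]]}
top {'fx': 522.9937017987376, 'fy': 522.9937017987376, 'cx': 268.88748211385297, 'cy': 201.1530760582184, 'camera_from_world': [[0.014, -1.0, -0.003, 16.947], [0.995, 0.013, 0.102, -601.647], [-0.102, -0.005, 0.995, -1903.757], [0.0, 0.0, 0.0, 1.0]]}
{'clock': 0.1, 'joints': array([ 1.04730734,  0.60002749, -0.00253562,  1.60008205,  0.00185189,
        0.94292272, -0.07979274]), 'qvel': array([ 3.92678979e-04, -6.15296519e-04, -6.59172765e-04, -1.88937177e-03,
       -3.83926089e-05,  1.89215284e-04, -1.39090580e-03]), 'tau': array([ 5.89215793e-03, -7.77988887e+01,  1.56943951e+00, -2.58626890e+01,
        1.25543762e-02,  5.42224792e-03,  3.97001565e-05]), 'position': array([ 313.02996265, -653.44634822,  230.50470032]), 'ee_rot': array([ 9.75140836e-01,  2.21584818e-01, -2.45788470e-04, -6.76135606e-04]), 'wrist_force': array([-0.17367382,  0.27087064, -0.36565781]), 'moment': array([ 0.02243262, -0.01295975,  0.01050043]), 'grasp_force': 0.0, 'opening': 84.97951174006373}
```

View pics/scene0.png

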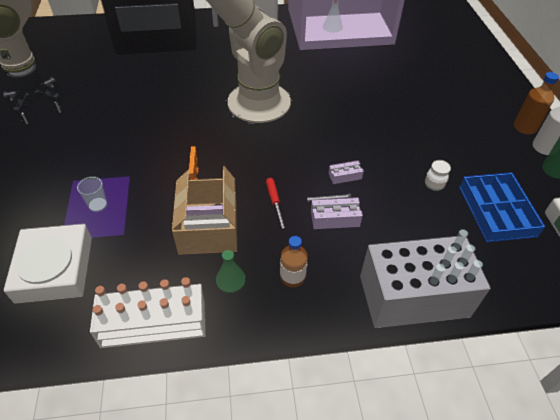

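View pics/top0.png

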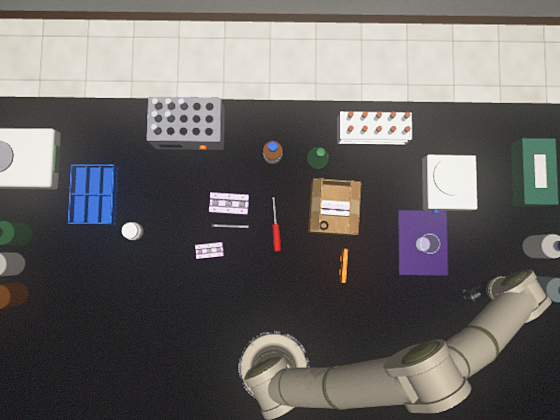

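The top view shows the carton at about (335,207) with the white/lilac leaf at (336,208), the orange look-alike at (344,265), the larger jamb at (229,203) and the smaller one at (209,250). The pin is at (230,226), the screwdriver at (276,225). I'll enlarge these to confirm.

```bash
python3 - <<'E'
import cv2,numpy as np
t=cv2.imread("pics/top0.png");s=cv2.imread("pics/scene0.png")
a=cv2.resize(t[165:265,190:370],None,fx=4.4,fy=4.4,interpolation=cv2.INTER_CUBIC)
cv2.imwrite("pics/c_top.png",a)
b=cv2.resize(s[140:260,165:375],None,fx=3.8,fy=3.8,interpolation=cv2.INTER_CUBIC)
cv2.imwrite("pics/c_sc.png",b)
E
```

```text
(no output)
```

View pics/c_top.png

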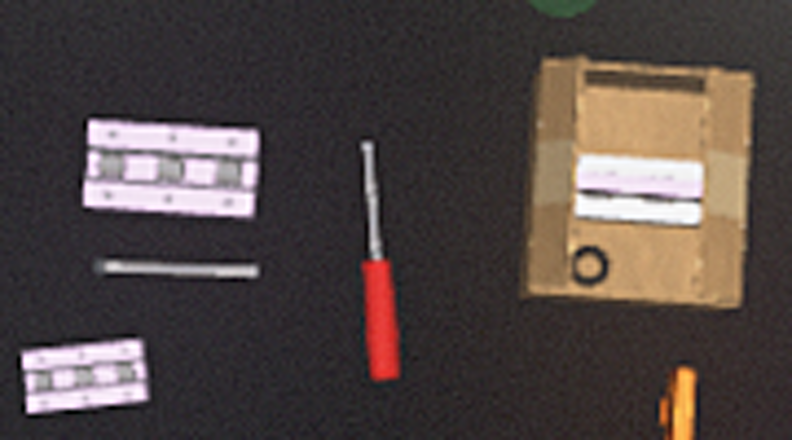

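View pics/c_sc.png

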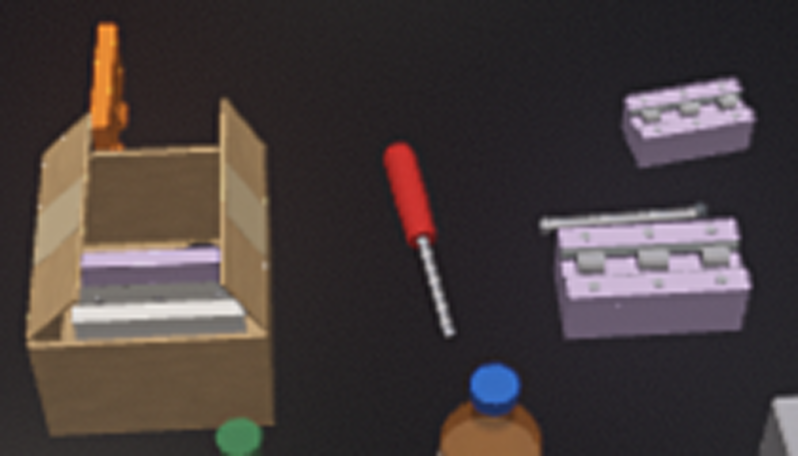

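The crops confirm it. The larger jamb (top ~(229,203)) has the 140×70 outline with three knuckles; the smaller one is at (209,250). The leaf is the white/lilac bar in the carton (336,208), and the orange one stands outside it. The flaps are ajar, and the ring is in the -x/+y corner. Next, measuring.

```bash
cat > h.py <<'E'
import cv2,numpy as np
from station import *
def ray(n,uv):
    c=calibration(n);M=np.array(c["camera_from_world"]);R=M[:3,:3];C=-R.T@M[:3,3]
    uv=np.atleast_2d(uv).astype(float)
    d=np.c_[(uv[:,0]-c["cx"])/c["fx"],-(uv[:,1]-c["cy"])/c["fy"],-np.ones(len(uv))]
    return C,d@R
def plane(n,uv,z):
    C,d=ray(n,uv);return C+d*((z-C[2])/d[:,2])[:,None]
def proj(n,p):
    c=calibration(n);M=np.array(c["camera_from_world"]);q=np.atleast_2d(p)@M[:3,:3].T+M[:3,3]
    return np.c_[c["cx"]+c["fx"]*q[:,0]/-q[:,2],c["cy"]-c["fy"]*q[:,1]/-q[:,2]]
def rect(n,mask,z):
    "min-area rectangle, in the plane z, of the largest blob: centre, sizes, yaw of the long side to y"
    cs,_=cv2.findContours(mask.astype(np.uint8),cv2.RETR_EXTERNAL,cv2.CHAIN_APPROX_NONE)
    k=max(cs,key=cv2.contourArea)[:,0]
    w=plane(n,k,z)[:,:2]
    (c,s,a)=cv2.minAreaRect(w.astype(np.float32))
    return np.round(c,1),np.round(s,1),round(a,1),k.min(0),k.max(0)
def win(m,x0,y0,x1,y1):
    o=np.zeros_like(m);o[y0:y1,x0:x1]=m[y0:y1,x0:x1];return o
E
python3 - <<'E'
from h import *
def ld(n):
    b=cv2.imread(f"pics/{n}0.png");return cv2.cvtColor(b,cv2.COLOR_BGR2HSV),b.astype(int)
h,b=ld("top")
V=h[...,2]
jm=win(V>80,203,185,258,219); print("jamb top",rect("top",jm,52))
br=(h[...,0]>8)&(h[...,0]<25)&(h[...,1]>60)&(V>60)
print("carton",rect("top",win(br|(V>70),295,170,372,243),110))
lil=win((h[...,0]>130)&(h[...,0]<165)&(h[...,1]>12)&(V>120),310,180,365,240)
print("leaf",rect("top",lil,92))
# profiles
np.set_printoptions(linewidth=200)
print(V[178:225,330]);print(V[212,300:372]);print(V[190,300:372]);print(V[192:216,240])
hs,bs=ld("scene");
print("jamb scene",rect("scene",win((hs[...,2]>120),305,192,365,218),52))
E
```

```text
jamb top (array([591.1, 172.3]), array([143.2,  75.2]), 87.2, array([209, 192], dtype=int32), array([248, 214], dtype=int32))
carton (array([ 579.1, -207.9]), array([180.4, 200.3]), 86.4, array([308, 177], dtype=int32), array([361, 235], dtype=int32))
leaf (array([ 579.2, -210.1]), array([97.7, 16.3]), 84.4, array([321, 204], dtype=int32), array([348, 210], dtype=int32))
[ 40 149 203  98  83  82 112 182 204 200 201 202 203 208 203 204 202 206 206 207 202 195 215 244 247 240 237 243 243 244 191 145 243 247 244 246 203 134 208 202 200 197 194 195 195 195 200]
[ 53  50  52  46  51  55  54  58  46  80  89 131 146 139 136 137 141 139 134 143 210 251 253 249 247 248 247 246 245 245 244 244 244 243 244 245 246 249 250 250 250 250 250 248 247 247 248 253 251
 219 194 187 192 193 194 193 192 195 206 140  43  57  60  55  56  58  54  55  59  59  59  52]
[ 52  47  50  48  50  53  51  52  46  52  61  74 118 138 144 142 143 143 141 145 115 194 215 201 202 203 201 203 202 209 203 202 202 206 205 197 201 206 200 197 198 201 197 195 198 198 194 195 196
 201 200 180 171 177 178 178 176 176 181 185 129  57  53  60  57  61  59  61  52  62  57  56]
[ 45  27 193 255 246 245 248 243 127 128 169 176 171 155 132 163 226 248 236 230 250 250  60  37]
jamb scene (array([585.1, 167.8]), array([154.4,  85.5]), 87.9, array([307, 195], dtype=int32), array([362, 217], dtype=int32))
```

```bash
python3 - <<'E'
from h import *
np.set_printoptions(suppress=True,precision=1,linewidth=200)
print("carton mid y",plane("top",[[310.6,212],[359.6,212],[330,178.7]],110))
print("flap edges",plane("top",[[319.8,212],[349.2,212]],160))
b=cv2.imread("pics/top0.png");V=b.max(2).astype(int);h=cv2.cvtColor(b,cv2.COLOR_BGR2HSV)
print(V[225:242,330]); print("sat",h[200:216,335,1],h[200:216,335,0]); print(V[203,200:258])
# jamb edges per column/row, half-value interpolation at z=52
def cross(p,up):
    p=p.astype(float)
    i=np.argmax(p>130) if up else len(p)-1-np.argmax(p[::-1]>130)
    j=i-1 if up else i+1
    return i+(130-p[i])/(p[j]-p[i])*(j-i)
far=np.array([[c,185+cross(V[185:222,c],1)] for c in range(213,246)])
W=plane("top",far,52);f=np.polyfit(W[:,1],W[:,0],1);print("jamb far edge slope",f,"yaw",-np.degrees(f[0]))
L=plane("top",[[200+cross(V[r,200:258],1),r] for r in range(195,212)],52)
R=plane("top",[[200+cross(V[r,200:258],0),r] for r in range(195,212)],52)
print(np.median(L,0),np.median(R,0), "xfar at mid",np.polyval(f,(L[:,1].mean()+R[:,1].mean())/2))
far=np.array([[c,170+cross(V[170:190,c],1)] for c in range(326,347)])
W=plane("top",far,110);f=np.polyfit(W[:,1],W[:,0],1);print("carton far",f)
E
```

```text
carton mid y [[ 556.6 -123.4  110. ]
 [ 559.  -296.6  110. ]
 [ 676.5 -191.8  110. ]]
flap edges [[ 552.9 -151.3  160. ]
 [ 554.3 -252.4  160. ]]
[205 200 199 194 195 199 210 193  70  62  55  55  59  55  51  53  52]
sat [86  5  5  1  2 16 18 12 26 40  8  1  1  1  6 45] [ 16   6 114  90 150 148 146 148 146  18  13  90 120 120 115  18]
[ 47  50  50  50  47  50  46  50  39  91 249 250 193 159 164 167 166 146 187 243 245 243 243 243 249 222 173 180 180 183 183 124 231 249 244 243 244 246 243 201 176 176 180 178 129 237 255 254 167
  33  41  53  47  45  50  47  42  54]
jamb far edge slope [  0.1 619.1] yaw -2.864959825854041
[589.5 243.4  52. ] [591.4 101.3  52. ] xfar at mid 627.7702053609878
carton far [  0.1 686.5]
```

Measured: the carton centre is at about (581,-210) with yaw about -3.4°. The flaps are at about 1.18 (left) and 0.84 (right). The jamb is at about (592.5,173) with yaw about -2.9°. The sizes agree with those given. Moving now: shut the fingers, turn, and go above the carton.

>>> jog_arm:
  steps: "36 -24 0 0 0 -0.09; 72 -48 0 0 0 -0.18; 108 -71 0 0 0 -0.27; 144 -95 0 0 0 -0.36; 180 -119 0 0 0 -0.45; 217 -142 0 0 0 -0.54; 253 -166 0 0 0 -0.63; 289 -190 0 0 0 -0.72; 325 -214 0 0 0 -0.81; 361 -237 0 0 0 -0.9; 397 -261 0 0 0 -0.99; 433 -285 0 0 0 -1.065"
  gripper: 0

```text
clock: 1.1
position: [571.7, -223.7, 231.1]
ee_rot: [0.726, 0.688, -0.0, -0.0]
wrist_force: [0.7, -0.3, -0.9]
opening: 0.2
grasp_force: 0.0
```

>>> jog_arm:
  steps: "0 0 0 0 0 0;0 0 0 0 0 0;0 0 0 0 0 0"

```text
clock: 1.35
position: [570.8, -225.8, 230.9]
ee_rot: [0.728, 0.686, -0.0, -0.0]
wrist_force: [-0.8, -0.4, -0.1]
opening: -0.0
grasp_force: 0.0
```

>>> jog_arm:
  steps: "17 9 0 0 0 0; 17 9 30 0 0 0; 17 9 60 0 0 0; 17 9 90 0 0 0; 17 9 101 0 0 0; 27 9 101 0 0 0; 37 9 99 0 0 0; 49 9 97 0 0 0; 61 9 94 0 0 0; 73 9 91 0 0 0; 85 9 89 0 0 0; 92 9 88 0 0 0"

```text
clock: 2.35
position: [586.2, -131.8, 144.6]
ee_rot: [0.727, 0.687, 0.001, 0.001]
wrist_force: [0.5, 0.0, -0.7]
opening: 0.3
grasp_force: 0.3
```

>>> jog_arm:
  steps: "8 0 0 0 0 0; 16 0 1 0 0 0; 24 0 2 0 0 0; 32 0 4 0 0 0; 32 0 4 0 0 0; 32 0 4 0 0 0"

```text
clock: 2.85
position: [587.4, -101.6, 138.9]
ee_rot: [0.727, 0.686, -0.0, -0.0]
wrist_force: [-0.7, 0.7, -0.9]
opening: 0.0
grasp_force: 0.0
```

>>> jog_arm:
  steps: "-8 0 -30 0 0 0; -30 0 -55 0 0 0; -70 0 -55 0 0 0; -108 0 -55 0 0 0; -108 0 -30 0 0 0; -108 0 0 0 0 0; -108 0 9 0 0 0; -118 2 9 0 0 0; -128 2 8 0 0 0; -138 2 6 0 0 0; -148 3 4 0 0 0; -158 4 1 0 0 0"

```text
clock: 3.85
position: [582.6, -261.7, 139.7]
ee_rot: [0.728, 0.686, 0.0, 0.001]
wrist_force: [-0.0, 1.0, 0.8]
opening: -0.2
grasp_force: 0.3
```

>>> jog_arm:
  steps: "-10 0 -2 0 0 0; -20 1 -4 0 0 0; -30 2 -4 0 0 0; -38 2 -3 0 0 0; -46 3 -2 0 0 0; -54 3 0 0 0 0; -58 3 1 0 0 0; -58 3 1 0 0 0; -50 3 -30 0 0 0; -40 3 -70 0 0 0; 0 0 -100 0 0 0; 40 0 -130 0 0 0"

```text
clock: 4.85
position: [583.5, -233.9, 259.7]
ee_rot: [0.729, 0.685, 0.0, 0.0]
wrist_force: [0.8, 1.4, -0.5]
opening: -0.2
grasp_force: 0.0
```

```bash
python3 - <<'E'
from h import *
print(get_state()["position"],get_state()["ee_rot"])
t=read_camera("top")[:,:,::-1];s=read_camera("scene")[:,:,::-1]
cv2.imwrite("pics/top1.png",t);cv2.imwrite("pics/scene1.png",s)
a=cv2.resize(t[160:260,290:390],(500,500),interpolation=cv2.INTER_CUBIC)
b=cv2.resize(s[140:260,160:232],(300,500),interpolation=cv2.INTER_CUBIC)
cv2.imwrite("pics/c1.png",np.hstack([a,b]))
E
```

```text
[ 583.5432206  -233.86532431  259.73454367] [7.28570656e-01 6.84970513e-01 3.61583435e-06 4.42620187e-04]
```

View pics/c1.png

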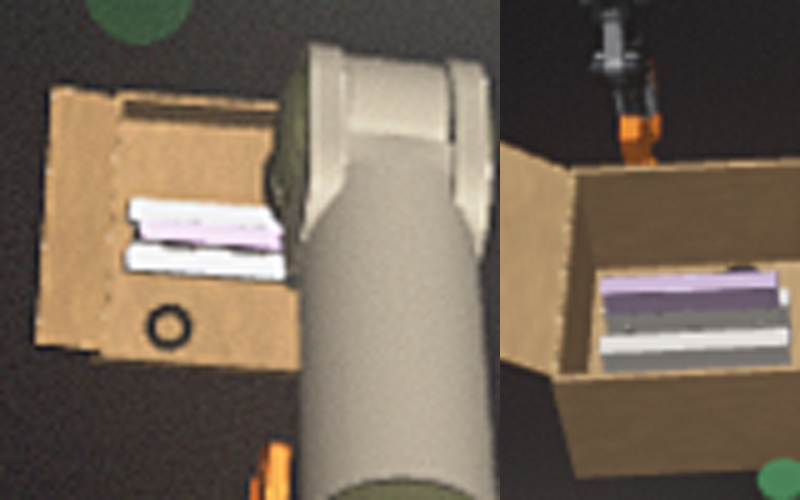

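The picture shows both flaps folded out (left flap at crop (75,220), right flap at (540,260)) and the ring undisturbed. The rail is fully visible in the scene view. Next I'll measure the leaf.

```bash
python3 - <<'E'
from h import *
np.set_printoptions(suppress=True,precision=2,linewidth=200)
def lil(n,x0,y0,x1,y1,vmin):
    b=cv2.imread(f"pics/{n}1.png");h=cv2.cvtColor(b,cv2.COLOR_BGR2HSV)
    return win(((h[...,0]>125)&(h[...,0]<165)&(h[...,1]>10)&(h[...,2]>vmin)).astype(np.uint8),x0,y0,x1,y1)
for n,a in(("scene",(178,195,235,225,165)),("top",(312,195,346,216,150))):
    m=lil(n,*a);ys,xs=np.nonzero(m);print(n,len(xs),xs.min(),xs.max(),ys.min(),ys.max())
    cols=[c for c in np.unique(xs) if (xs==c).sum()>=2]
    mid=np.array([[c,ys[xs==c].mean()] for c in cols])
    P=plane(n,mid,92);f=np.polyfit(P[:,1],P[:,0],1)
    print(" y range",P[0,1],P[-1,1],"mid",(P[0,1]+P[-1,1])/2," slope",f[0]," x at -210:",np.polyval(f,-210))
    # thickness
    c=cols[len(cols)//2];r=ys[xs==c];print(" thick",plane(n,[[c,r.min()-.5],[c,r.max()+.5]],92)[:,0])
E
```

```text
scene 144 184 225 205 210
 y range -270.23292591890356 -154.0304923026781 mid -212.13170911079084  slope 0.06599771948458094  x at -210: 579.2600618628662
 thick [571.77 586.73]
top 112 318 345 204 209
 y range -151.06842653994528 -247.5966077875965 mid -199.3325171637709  slope 0.06427751143744374  x at -210: 578.9057207874987
 thick [586.07 571.71]
```

>>> jog_arm:
  steps: "12 -3 0 0 0 0; 22 -6 0 0 0 0; 22 -6 0 0 0 0; 22 -6 0 0 0 0; 22 -6 20 0 0 0;22 -6 40 0 0 0;22 -6 60 0 0 0;22 -6 80 0 0 0;22 -6 100 0 0 0;22 -6 100 0 0 0;22 -6 100 0 0 0"
  gripper: 1

```text
clock: 5.87
position: [578.4, -211.9, 156.9]
ee_rot: [0.728, 0.686, -0.001, -0.001]
wrist_force: [-0.0, 0.2, 0.0]
opening: 85.4
grasp_force: 0.0
```

>>> jog_arm:
  steps: "1 1 15 0 0 0; 1 1 30 0 0 0; 1 1 45 0 0 0; 1 1 60 0 0 0; 1 1 75 0 0 0; 1 1 85 0 0 0; 1 1 92 0 0 0; 1 1 95 0 0 0; 1 1 95 0 0 0; 1 1 95 0 0 0"

```text
clock: 6.7
position: [580.6, -210.6, 63.8]
ee_rot: [0.728, 0.686, 0.0, 0.0]
wrist_force: [0.3, 0.1, -1.1]
opening: 85.3
grasp_force: 0.0
```

>>> jog_arm:
  steps: "0 0 0 0 0 0; 0 0 0 0 0 0; 0 0 0 0 0 0; 0 0 0 0 0 0; 0 0 0 0 0 0; 0 0 0 0 0 0; 0 0 0 0 0 0; 0 0 0 0 0 0; 0 0 0 0 0 0; 0 0 0 0 0 0; 0 0 0 0 0 0; 0 0 0 0 0 0"
  gripper: 0

```text
clock: 7.7
position: [580.5, -210.5, 63.4]
ee_rot: [0.728, 0.686, 0.0, 0.0]
wrist_force: [0.4, 0.2, 5.1]
opening: 12.9
grasp_force: 59.2
```

>>> jog_arm:
  steps: "0 0 -10 0 0 0; 0 0 -25 0 0 0; 0 0 -45 0 0 0; 0 0 -65 0 0 0; 0 0 -85 0 0 0; 0 0 -105 0 0 0; 0 0 -125 0 0 0; 0 0 -145 0 0 0; 0 0 -160 0 0 0; 0 0 -170 0 0 0; 0 0 -170 0 0 0"

```text
clock: 8.62
position: [580.6, -210.6, 235.3]
ee_rot: [0.728, 0.686, 0.001, 0.001]
wrist_force: [0.2, -0.1, -1.6]
opening: 13.3
grasp_force: 58.8
```

>>> jog_arm:
  steps: "15 0 0 0 0 0; 45 -1 0 0 0 0; 80 -2 0 0 0 0; 115 -3 0 0 0 0; 150 -4 0 0 0 0; 185 -5 0 0 0 0; 220 -6 0 0 0 0; 255 -7 0 0 0 0; 290 -8 0 0 0 0; 325 -9 0 0 0 0; 355 -10 0 0 0 0; 375 -11 0 0 0 0"

```text
clock: 9.62
position: [589.7, 169.2, 231.8]
ee_rot: [0.726, 0.687, -0.0, -0.001]
wrist_force: [-0.4, -0.2, -1.4]
opening: 13.1
grasp_force: 58.8
```

>>> jog_arm:
  steps: "9 0 10 0 0 -0.008; 9 0 25 0 0 -0.008; 9 0 45 0 0 -0.008; 9 0 60 0 0 -0.008; 9 0 68 0 0 -0.008; 9 0 68 0 0 -0.008; 9 0 68 0 0 -0.008"

```text
clock: 10.2
position: [591.5, 173.0, 164.4]
ee_rot: [0.725, 0.689, -0.001, -0.0]
wrist_force: [-0.4, -0.2, -1.7]
opening: 12.9
grasp_force: 58.7
```

```bash
python3 - <<'E'
from h import *
s=get_state();print(s["position"],s["ee_rot"])
t=read_camera("top")[:,:,::-1];s=read_camera("scene")[:,:,::-1]
cv2.imwrite("pics/top2.png",t);cv2.imwrite("pics/scene2.png",s)
a=cv2.resize(t[165:245,190:270],(400,400),interpolation=cv2.INTER_CUBIC)
b=cv2.resize(s[150:240,295:385],(400,400),interpolation=cv2.INTER_CUBIC)
cv2.imwrite("pics/c2.png",np.hstack([a,b]))
E
```

```text
[591.48846918 173.02502783 164.38603473] [ 7.24987993e-01  6.88760909e-01 -8.39885339e-04 -3.39630137e-04]
```

View pics/c2.png

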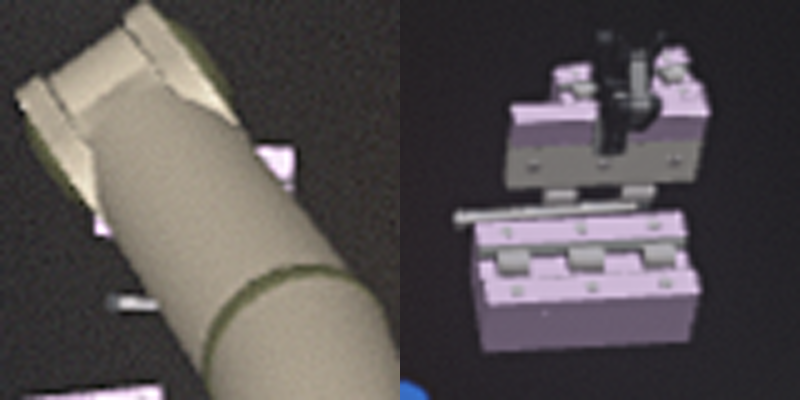

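The scene crop shows the leaf held upright over the larger jamb. The leaf's plate spans crop columns 505–700, and the jamb's knuckles are at (513,262), (586,258) and (658,254). I'll compare the leaf with the jamb within this one camera.

```bash
python3 - <<'E'
from h import *
np.set_printoptions(suppress=True,precision=2,linewidth=200)
b=cv2.imread("pics/scene2.png");g=b.max(2).astype(float);h=cv2.cvtColor(b,cv2.COLOR_BGR2HSV)
def span(r,a,z,thr):   # subpixel first/last crossing of thr over row r
    p=g[r,a:z];i=np.argmax(p>thr);j=len(p)-1-np.argmax(p[::-1]>thr)
    return a+i-(p[i]-thr)/(p[i]-p[i-1]), a+j+(p[j]-thr)/(p[j]-p[j+1])
o=118.0
for r in range(185,192):   # plate front face x=+6 => cast on vertical plane x=592+6
    s=span(r,312,372,75); C,d=ray("scene",[[s[0],r],[s[1],r]]); P=C+d*((598-C[0])/d[:,0])[:,None]
    print("leaf",r,np.round(s,1),P[:,1],"z",P[:,2],"mid",P[:,1].mean(),"len",np.ptp(P[:,1]))
for r in range(218,227):   # jamb front face x=592.5+35
    s=span(r,304,372,75); C,d=ray("scene",[[s[0],r],[s[1],r]]); P=C+d*((627.5-C[0])/d[:,0])[:,None]
    print("jamb",r,np.round(s,1),P[:,1],"z",P[:,2],"mid",P[:,1].mean(),"len",np.ptp(P[:,1]))
print("sat");
for r in range(204,212): print(r,h[r,312:366,1])
print("leaf knuckle row 193/194",g[193,312:356],g[194,312:356])
E
```

```text
leaf 185 [318.4 361.9] [108.32 233.96] z [166.93 151.31] mid 171.140455277441 len 125.64061931743325
leaf 186 [318.4 361.7] [108.65 233.96] z [162.8  147.16] mid 171.30446270770784 len 125.31794688880586
leaf 187 [318.3 361.6] [108.8  234.42] z [158.68 142.93] mid 171.6104210564685 len 125.61825105837659
leaf 188 [318.1 361.2] [108.56 233.78] z [154.6  138.82] mid 171.16880997408046 len 125.22226596858462
leaf 189 [318.1 361.1] [108.81 234.17] z [150.42 134.56] mid 171.48827443555035 len 125.35845185429935
leaf 190 [318.1 360.6] [109.25 233.37] z [146.21 130.43] mid 171.31163240803716 len 124.1134245608529
leaf 191 [318.3 351.9] [110.13 208.15] z [141.92 129.4 ] mid 159.1383171138432 len 98.01954274920578
jamb 218 [311.5 361.6] [ 91.13 242.79] z [60.2  38.32] mid 166.9617782802382 len 151.6548570486104
jamb 219 [311.6 361.1] [ 91.77 242.  ] z [55.48 33.71] mid 166.88546553510662 len 150.23060921881597
jamb 220 [311.8 361. ] [ 92.76 242.45] z [50.68 28.89] mid 167.60365509093643 len 149.6885593841891
jamb 221 [311.9 360.8] [ 93.28 242.77] z [45.93 24.06] mid 168.02314976249033 len 149
[... 1635 characters left out ...]
 34 35 35 36 32 32 33 35 37 36 36 33 33 37 42 46 33 38 35 36]
211 [48 37 35 35 37 28 13 13 13 19 19 24 35 35 35 35 34 35 34 36 35 36 37 38 37 35 35 35 33 33 34 33 33 34 34 33 33 33 33 34 33 33 32 36 35 35 35 34 34 44 49 26 31 30]
leaf knuckle row 193/194 [ 43.  43.  44.  42.  46.  44.  42.  45.  46.  44.  43.  42.  41.  41.  46.  96. 150. 170. 171. 170. 170. 170. 127.  64.  38.  38.  40.  41.  41.  39.  39.  44.  61. 142. 151. 150. 148. 147. 149.
 150.  87.  44.  41.  44.] [ 44.  43.  43.  44.  43.  41.  43.  43.  41.  42.  40.  42.  41.  39.  48.  98. 139. 146. 143. 141. 141. 139. 102.  53.  42.  43.  43.  43.  46.  47.  53.  60.  79. 112. 116. 117. 113. 112. 113.
  98.  58.  41.  42.  44.]
```

```bash
python3 - <<'E'
from h import *
np.set_printoptions(suppress=True,precision=2)
for n,uv,x,hgt in(("leaf",[[330.8,193.5],[348.1,193],[339.5,193.3]],597,118),("jamb",[[320.3,208.7],[336.6,208],[353,207]],597,56)):
    C,d=ray("scene",uv);P=C+d*((x-C[0])/d[:,0])[:,None];print(n,P, "plane z",plane("scene",uv,hgt)[:,:2])
print(proj("scene",[[592.5,173,59],[592.5,173,50],[591.5,173,118]]))
E
```

```text
leaf [[597.   147.68 125.42]
 [597.   198.45 121.01]
 [597.   173.16 122.99]] plane z [[590.57 149.71]
 [594.4  199.41]
 [592.69 174.65]]
jamb [[597.   122.61  61.59]
 [597.   171.82  58.01]
 [597.   221.63  55.75]] plane z [[592.44 123.92]
 [595.37 172.37]
 [597.2  221.55]]
[[336.72 206.59]
 [336.39 208.54]
 [338.85 193.04]]
```

>>> jog_arm:
  steps: "-1.7 0 8 0 0 0; -1.7 0 18 0 0 0; -1.7 0 28 0 0 0; -1.7 0 38 0 0 0; -1.7 0 44 0 0 0; -1.7 0 47 0 0 0; -1.7 0 50 0 0 0; -1.7 0 52 0 0 0; -1.7 0 54 0 0 0; -1.7 0 56 0 0 0; -1.7 0 56 0 0 0"

```text
clock: 11.22
position: [591.8, 171.9, 109.1]
ee_rot: [0.725, 0.689, -0.0, 0.0]
wrist_force: [0.1, 0.4, -1.6]
opening: 13.4
grasp_force: 58.7
```

>>> jog_arm:
  steps: "0 0 2 0 0 0; 0 0 4 0 0 0; 0 0 6 0 0 0; 0 0 8 0 0 0; 0 0 9 0 0 0; 0 0 10 0 0 0; 0 0 11 0 0 0; 0 0 11 0 0 0"

```text
clock: 11.88
position: [591.7, 171.9, 98.0]
ee_rot: [0.725, 0.689, -0.0, -0.0]
wrist_force: [-0.4, 0.3, -2.0]
opening: 13.0
grasp_force: 58.7
```

>>> jog_arm:
  steps: "0 0 0.5 0 0 0; 0 0 1 0 0 0; 0 0 1.5 0 0 0; 0 0 2 0 0 0; 0 0 2 0 0 0"

```text
clock: 12.3
position: [591.9, 171.9, 96.4]
ee_rot: [0.725, 0.689, 0.0, 0.0]
wrist_force: [0.1, 0.2, 1.0]
opening: 13.0
grasp_force: 58.9
```

>>> jog_arm:
  steps: "0 0 0.5 0 0 0; 0 0 1 0 0 0; 0 0 1 0 0 0"

```text
clock: 12.55
position: [592.0, 171.9, 96.3]
ee_rot: [0.725, 0.689, 0.0, 0.0]
wrist_force: [-2.7, -2.0, 10.5]
opening: 13.0
grasp_force: 60.5
```

Contact came at TCP z 96.4, exactly the predicted floor height. Checking the fit with a picture.

```bash
python3 - <<'E'
from h import *
s=get_state();print(s["position"],s["wrist_force"],s["moment"])
t=read_camera("top")[:,:,::-1];s=read_camera("scene")[:,:,::-1]
cv2.imwrite("pics/scene3.png",s)
a=cv2.resize(t[150:250,190:380],(760,400),interpolation=cv2.INTER_CUBIC)[:300]
b=cv2.resize(s[165:235,160:380],(760,242),interpolation=cv2.INTER_CUBIC)
c=cv2.resize(s[180:232,300:370],(404,300),interpolation=cv2.INTER_CUBIC)
cv2.imwrite("pics/c3.png",np.vstack([np.hstack([a[:,:356],c]),b]))
E
```

```text
[591.98429816 171.92697748  96.30141636] [-2.68712229 -2.03692915 10.46095266] [-0.2700705   0.70623783  0.05802123]
```

View pics/c3.png

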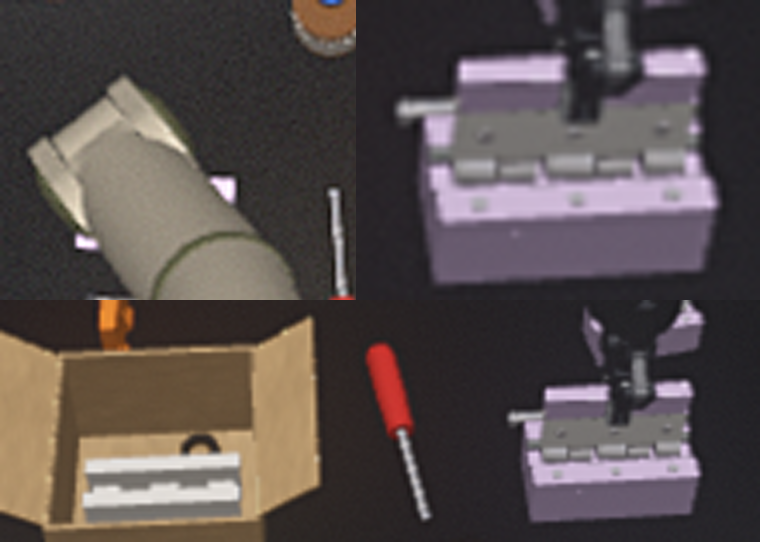

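The leaf's knuckles sit down in the jamb's gaps, but look slightly toward -y (crop 497–533 in the gap 495–550). I'll measure the slack along y.

```bash
python3 - <<'E'
import cv2,numpy as np
np.set_printoptions(linewidth=250)
b=cv2.imread("pics/scene3.png")
h=cv2.cvtColor(b,cv2.COLOR_BGR2HSV)
for r in (208,209,210): print(r,"S",h[r,312:362,1].tolist(),"\nV",h[r,312:362,2].tolist())
E
```

```text
208 S [39, 40, 43, 40, 32, 3, 5, 7, 9, 10, 10, 10, 11, 9, 10, 6, 9, 5, 7, 22, 29, 7, 6, 5, 6, 6, 6, 6, 8, 9, 7, 6, 6, 8, 5, 8, 29, 31, 4, 5, 7, 7, 5, 5, 9, 35, 35, 44, 45, 23] 
V [97, 126, 132, 141, 97, 146, 163, 173, 177, 178, 179, 178, 118, 117, 124, 125, 138, 140, 140, 154, 113, 144, 163, 165, 164, 164, 164, 165, 165, 116, 154, 165, 164, 163, 159, 160, 177, 107, 128, 142, 144, 144, 144, 142, 148, 213, 224, 156, 62, 33]
209 S [47, 38, 36, 37, 42, 5, 5, 5, 6, 5, 6, 8, 7, 7, 5, 6, 6, 5, 7, 24, 32, 8, 4, 8, 8, 7, 7, 9, 6, 8, 8, 6, 6, 8, 4, 10, 34, 34, 10, 9, 7, 7, 13, 13, 17, 35, 35, 41, 46, 34] 
V [137, 215, 224, 221, 150, 141, 158, 160, 161, 161, 162, 162, 108, 147, 159, 158, 157, 154, 154, 181, 136, 122, 131, 135, 136, 137, 137, 140, 137, 97, 125, 132, 129, 128, 123, 130, 189, 134, 105, 109, 107, 107, 115, 115, 121, 204, 217, 169, 88, 37]
210 S [49, 36, 34, 35, 41, 12, 6, 6, 6, 6, 6, 6, 10, 9, 6, 6, 9, 4, 10, 29, 39, 26, 17, 16, 15, 10, 12, 12, 10, 20, 19, 17, 21, 32, 32, 33, 36, 35, 34, 32, 34, 35, 36, 38, 34, 33, 33, 34, 41, 50] 
V [119, 212, 222, 219, 169, 127, 127, 129, 131, 132, 132, 132, 100, 119, 124, 122, 120, 116, 122, 170, 165, 118, 108, 112, 105, 101, 103, 103, 104, 101, 107, 106, 107, 126, 121, 125, 182, 169, 137, 135, 137, 140, 158, 168, 157, 191, 199, 179, 142, 76]
```

```bash
python3 -c "
from station import *
print(sign_off())"
```

```text
the job is handed in; nothing more can be done
None
```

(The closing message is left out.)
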